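# Close the yellow resin batch: sort, then hold a clip gaping over the colour card

### The job

Sort what is left of the yellow batch: put the loose yellow resin heart in the pink bin with the other hearts and the loose wooden stir stick flat in the white bin with the other sticks. Then squeeze the blue spring clip open, take it off its rail and bring it, jaws down, over the top edge of the upright colour card. Finish while still holding it there, squeezed wide open with one jaw on each side of the card and nothing touching the card; leave the glitter jars, dropper bottle and mixing cup where they stand.

Things in the scene. Friction and masses are not known exactly. Their poses are not given: they have to be found in the camera images.
- heart: loose yellow cast-resin heart lying flat on the table, 44 mm wide (its y), 41 mm long (its x), 14 mm thick, 25 g. Origin: underside, midway between its two round lobes (radius 13 mm, centred 9.2 mm either side along y), so a grasp along its y at the origin spans 44 mm. Its point lies 28 mm from the origin towards -x; the lobes reach 13 mm towards +x.
- stick: the loose wooden stir stick lying flat on the table, 140 mm long (its x) with round ends, 18 mm wide (its y), 6 mm thick, 15 g. Origin: centre of its underside.
- heart_bin: pink open bin fixed to the table, outside 180 mm (its x) by 90 mm (its y) by 35 mm high, walls and floor 4 mm. Five hearts 10 mm thick are fixed on its floor, so a new one comes to rest about 14 mm above the table. Origin: centre of its underside.
- stick_bin: white open bin of the same size (180 mm along its x, 90 mm along y, 35 mm high, walls and floor 4 mm), fixed to the table. Three sticks 6 mm thick lie fixed lengthwise (along x) on its floor, so a new one comes to rest lengthwise about 10 mm above the table. Origin: centre of its underside. It may change places with the pink bin.
- clip: blue spring clip, loose, 56 g, standing jaws down, handles up, astride the rack's rail, feet on the rack's base. 24 mm wide along its x (hinge axis, rail direction). Origin: midway between the jaw feet at their lowest level when shut; z points up to the handles. Hinge pin (10 mm thick) along x, 40 mm above the origin. Symmetric under a half turn about z.
- clip_grip (a point): where to pinch the clip: midway between its two handle plates, 76 mm above its origin (same axes). The plates splay apart along y: at rest 54 mm over their tops (85 mm above the origin), about 49 mm at this height. Pinch them together along y, fingers pointing down: at 26 mm outside width they are parallel and meet a stop. About 4 N starts it, 8 to 10 N reaches the stop; hold with 20 to 40 N.
- clip_jaw (a joint): opening angle of each jaw of the clip, rad: 0 = shut (5 mm between the jaws), 0.30 = wide open at the stop (28 mm between the jaw feet). Both jaws move alike, so the clip's middle plane stays midway between the fingers. It springs shut when the handles are let go. The opened feet are 2 to 4 mm nearer the hinge level.
- rack: clip rack fixed to the table: grey base 130 mm (its x) by 60 mm (its y), 10 mm high, with an upright aluminium rail 4 mm thick, 120 mm long along x, top edge 40 mm above the table. A small red clip, about 70 mm tall, is fixed on the rail 42 mm from the middle towards +x and stays; the blue one sits on the -x half. Origin: centre of its underside.
- card: upright colour card, stiff board 110 mm wide (its x), 4 mm thick (its y), white with a large yellow swatch, in a fixed wooden foot 130 by 55 mm, 14 mm high. Origin: centre of the foot's underside, card straight above it.
- card_edge (a point): middle of the card's top edge, 125 mm above the table; x runs along the edge, y across the thickness, z up. The clip goes over it jaws down with its x along the edge and jaw feet about 18 mm below the edge: the hinge pin is then 17 mm clear above it.
- gold_jar: gold glitter jar, 42 mm wide, 92 mm tall, wooden stopper, loose, to be left alone. Origin: centre of its underside.
- copper_jar: copper glitter jar, 42 mm wide, 92 mm tall, wooden stopper, loose, to be left alone. Origin: centre of its underside.
- dropper: small white pigment dropper bottle, 26 mm wide, 68 mm tall, loose, to be left alone. Origin: centre of its underside.
- mix_cup: white open mixing cup with cured yellow resin in it, 68 mm wide at the rim, 65 mm tall, loose, to be left alone. Origin: centre of its underside.
Mind the look-alikes: they are no part of the job. There is more than one size of the clip; the job needs the smallest. Of the things that look like the card, take the one that is nearest to the robot's base at the start.

How it is judged:
By the outcome, as a careful person would: the job done as asked, in the order asked, and still so for the second after the job is handed in, while the arm keeps its last pose, push and grip.
It also fails if it takes over 64 s, if anything falls off the work surface, if the arm or the gripper's body presses on something with over 40 N, if the wrist force passes 120 N, or if a joint passes its speed limit or range.

### The arm

A 6-joint arm with a two-finger parallel gripper is mounted at the origin on the work surface. World frame = base frame: x ahead of the robot, y to its left, z up, the work surface at z = 0. Lengths are in m, angles in rad, forces in N, time in s.
With the tool pointing down it reaches from about 0.325 to 0.775 m from the base axis. Payload 9.3 kg.
Tool frame: the origin (TCP) lies midway between the tips of the shut fingers; the grasp point (between the pads) lies 19 mm behind it; z points along the fingers, y is the line along which they close (so a half turn about z gives the same grasp; the last joint's range is limited). The gripper opens to 85 mm and grips with 20 to 120 N. Pads are 22 mm wide; open, the fingers measure 114 mm over their backs; the gripper's body (76 mm by 85 mm) begins 54 mm behind the grasp point. The pads swing forward as they close: fully open they stand 13 mm farther back than shut.
Start: joints at [1.167, 0.259, 0.021, 1.334, 0, 1.418], TCP at [0.136, 0.533, 0.231] pointing down, gripper open.
Joint ranges: [-3.04, 3.04], [-0.91, 1.82], [-1.04, 1.36], [-1.92, 1.95], [-1.52, 1.45], [-3.14, 3.14]. Speed limits (rad/s): [2.22, 2.22, 2.79, 3.14, 3.14, 3.14].

### API

Orientations are given as a unit quaternion [x, y, z, w].
In Python, from rig import ctrl, grab_frame, job_done gives the robot as it stands.
- The arm moves only by the tool send_rows, never from a script. Its argument "targets" is a list of rows, each a list of 7 numbers: the finger opening in m, from 0 to 0.0854, then the shift along the world's x, y, z in m, then the turn, a rotation vector about the world's x, y, z in rad. A call has 1 to 5 rows; each row shifts and turns the commanded pose from where the row before left it; what a row does not reach is not made up. A row lasts 1/12 s, in which the tool goes at most 41.7 mm and 7.16 degrees, less where a joint would pass 70% of its speed; a pose out of reach is approached as far as the arm can. A call with a gripper value outside its range is refused whole. The fingers move at their own pace and stop on an object; "force" is the grip in N (left out, the last holds). Time passes only in rows, so rows that do not move let the fingers close. It gives the time, the measured TCP pose, the force, the opening and the grip force at its end, in the units of the state.
- ctrl.sense(): the state, without advancing time (a new reading comes with each control period).
- grab_frame(name): name is "scene" or "side" or "wrist"; returns a dict with "image" (384x512x3 uint8, blue, green, red), "mtx" (3x3 intrinsics, pixels), "k1" (the pictures are not rectified: a ray, as slopes to the right and down, at radius r is drawn at 1 + k1 r^2 times it, then the intrinsics apply), "xyz" and "rotation" of the camera in the world. Camera axes: x right, y down, z forward; pixel columns grow to the right and rows downward; lengths in m; the calibration is good to about 2 mm. A picture is of the moment at which its call begins. There is no depth.
- job_done(): hands the job in; it is judged then, once.
The state is a dict: "time_s": time; "q": joint angles; "dq": joint speeds; "effort": joint torques, N m; "ee_pos": TCP position; "tool_rot": TCP orientation; "wrist_force": force on the tool from outside, world axes, zero at the start; "ft_torque": the same for the moment, N m; "grip_width": finger opening in m; "gripper_force": force on a finger pad.
Only numpy, scipy, OpenCV 4.12 (cv2) and the standard library are available. Lean on these libraries where they do the work, as an engineer would, in place of code of your own. Each camera call takes 0.05 s, during which the arm holds its last target. There are 200 camera calls.

## Working session

There is one attempt and no reset: what is moved stays moved. The work goes in short steps, Python scripts to look and compute and a tool call to move; the robot and the scene stay as the last step left them, time stands still between calls to the robot, and variables do not carry over. Pictures are saved under pics/ and viewed, at most 10 in all, crops included, and the job is handed in when it is done.

Besides the shell and the picture viewer there is one more tool, called after ">>>" as name([rows], argument=value, ...), one row to a line, values as JSON. send_rows: Moves the arm, as the interface text tells. Its arguments: {"type":"object","properties":{"targets":{"type":"array","items":{"type":"array","items":{"type":"number"}}},"force":{"type":"number"}},"required":["targets"]}

```bash
mkdir -p pics; ls; cat > h.py <<'E'
import numpy as np,cv2,pickle
from rig import ctrl,grab_frame,job_done
def snap(n,tag):
    f=grab_frame(n); pickle.dump(f,open(f'pics/{tag}.pkl','wb')); cv2.imwrite(f'pics/{tag}.png',f['image']); return f
def load(tag): return pickle.load(open(f'pics/{tag}.pkl','rb'))
def rot(f):
    from scipy.spatial.transform import Rotation as R
    r=np.array(f['rotation'],float)
    return r if r.shape==(3,3) else R.from_quat(r).as_matrix()
def world(f,u,v,z):
    d=np.array([f['k1'],0,0,0,0],float)
    p=cv2.undistortPoints(np.array([[[u,v]]],float),np.array(f['mtx'],float),np.array([f['k1'],0,0,0],float))[0,0]
    r=rot(f)@np.array([p[0],p[1],1]); c=np.array(f['xyz']); return c+r*(z-c[2])/r[2]
def pix(f,P):
    Rw=rot(f).T; P=np.array(P,float).reshape(-1,3); t=-Rw@np.array(f['xyz'])
    return cv2.projectPoints(P,cv2.Rodrigues(Rw)[0],t,np.array(f['mtx'],float),np.array([f['k1'],0,0,0],float))[0][:,0]
E
python3 - <<'E'
from h import *
for n in('scene','side'):
    f=snap(n,n+'0'); print(f['mtx'],f['k1'],f['xyz'],rot(f))
a,b=load('scene0')['image'],load('side0')['image']
cv2.imwrite('pics/s_big.png',cv2.resize(a,(800,600),interpolation=cv2.INTER_CUBIC));cv2.imwrite('pics/d_big.png',cv2.resize(b,(800,600),interpolation=cv2.INTER_CUBIC))
print(ctrl.sense())
E
```

```text
pics
[[441.75857903   0.         244.3788647 ]
 [  0.         441.75857903 194.27987445]
 [  0.           0.           1.        ]] -0.1480379092084676 [1.29348804 0.00583989 1.17790471] [[-0.01744427  0.8537215  -0.52043761]
 [ 0.99983785  0.01722136 -0.00526326]
 [ 0.00446928 -0.52044503 -0.85388348]]
[[446.5510122    0.         261.79266757]
 [  0.         446.5510122  200.342151  ]
 [  0.           0.           1.        ]] -0.0786936366067211 [0.55149072 0.96260843 0.73187204] [[-0.9983351  -0.02496874  0.05199597]
 [-0.05726981  0.53644231 -0.84199158]
 [-0.00686937 -0.84356755 -0.53697914]]
{'time_s': 0.1, 'q': array([ 1.16735277e+00,  2.59117417e-01,  2.08379144e-02,  1.33369699e+00,
       -4.25689014e-07,  1.41820477e+00]), 'dq': array([-1.19265929e-03, -1.24395128e-03,  1.81135190e-03,  1.73850256e-03,
       -7.66608984e-04, -3.21262555e-06]), 'effort': array([ 5.35774394e-03, -5.56693697e+01,  3.45069909e+01,  1.15904398e-02,
       -1.38876130e-04, -2.91041158e-05]), 'ee_pos': array([0.13642625, 0.53255121, 0.23073676]), 'tool_rot': array([ 1.25097380e-01,  9.92144293e-01, -5.67483788e-04, -1.61743738e-04]), 'wrist_force': array([-0.57137553, -0.09144168, -0.49827309]), 'ft_torque': array([0.00584646, 0.01643093, 0.03578291]), 'gripper_force': 0.0, 'grip_width': 0.0851088784430056}
```

View pics/s_big.png

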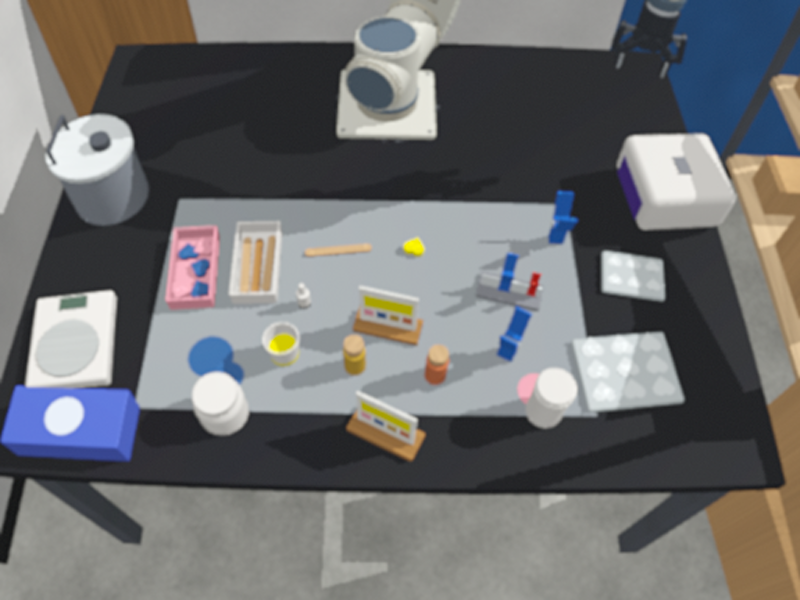

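View pics/d_big.png

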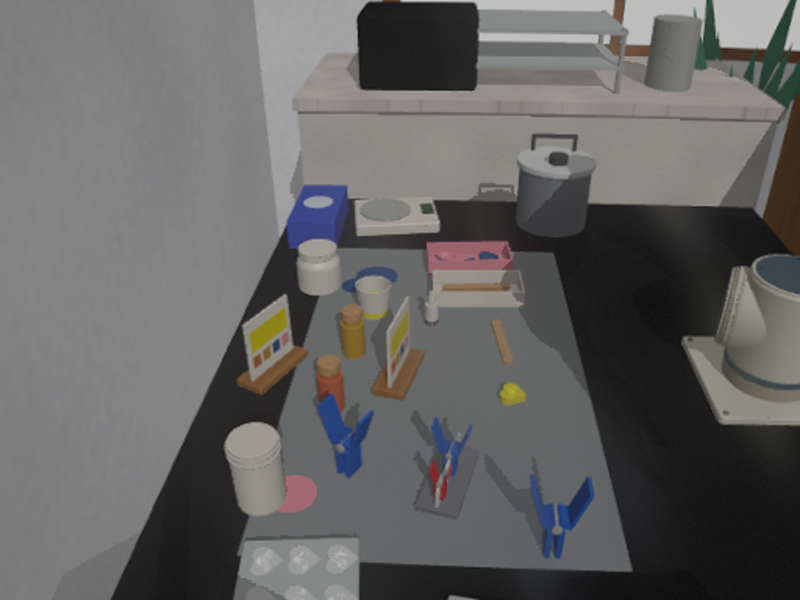

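Scene: heart near (414,246), stick (338,250), pink bin (193,265), white bin (257,262), rack (510,288) with the blue clip on it, near card (388,312) in the 800×600 view. Next I'll enlarge for exact pixels.

```bash
python3 - <<'E'
from h import *
a=load('scene0')['image']; 
def crop(a,u0,v0,w,h,s,n):
    c=cv2.resize(a[v0:v0+h,u0:u0+w],None,fx=s,fy=s,interpolation=cv2.INTER_CUBIC)
    for k in range(0,w,10): cv2.line(c,(k*s,0),(k*s,4 if k%50 else 12),(0,255,255),1)
    for k in range(0,h,10): cv2.line(c,(0,k*s),(4 if k%50 else 12,k*s),(0,255,255),1)
    cv2.imwrite(n,c)
crop(a,100,130,155,110,5,'pics/c1.png')
crop(a,220,130,155,110,5,'pics/c2.png')
b=load('side0')['image']
crop(b,230,180,160,110,5,'pics/c3.png')
E
```

```text
(no output)
```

View pics/c1.png

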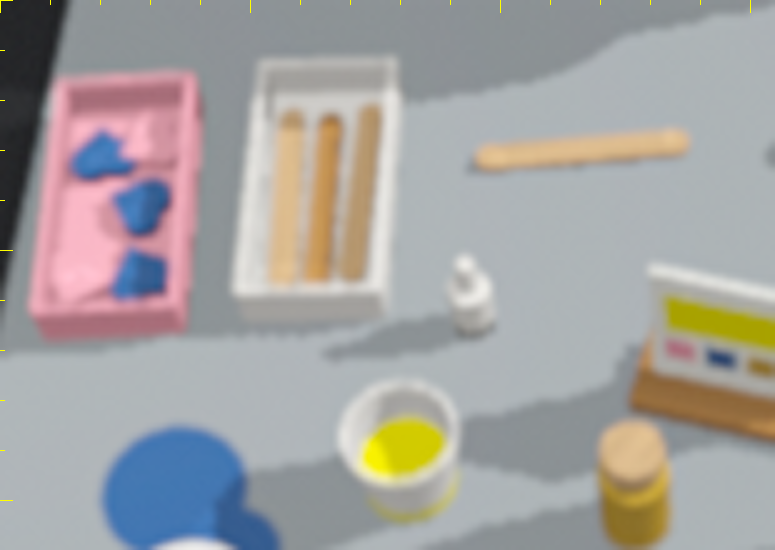

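View pics/c2.png

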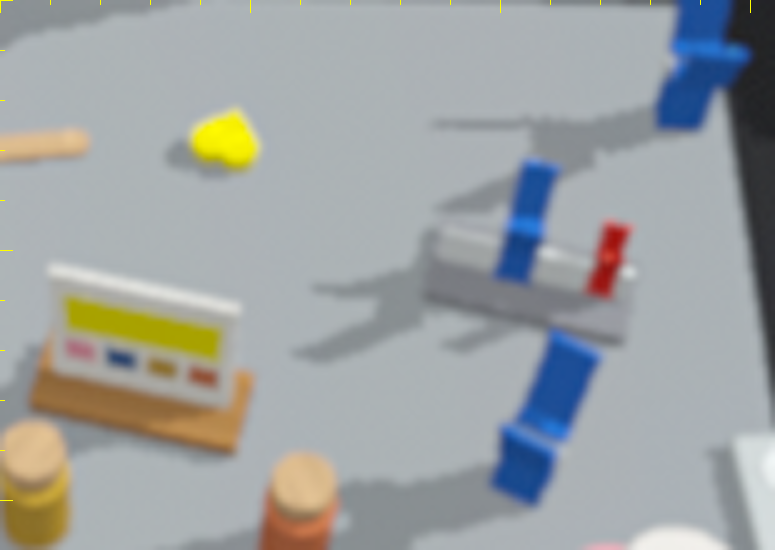

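Crops (px/5 + offset): pink rim corners (55,80),(198,72),(187,320),(32,312); white rim (260,60),(398,58),(383,297),(235,293); stick ends (475,158),(690,140); in c2 card top edge (48,268)-(240,308), rack base lower front edge (423,297)-(623,343), clip far handle top (527,160)-(558,165), heart around (226,140).

View pics/c3.png

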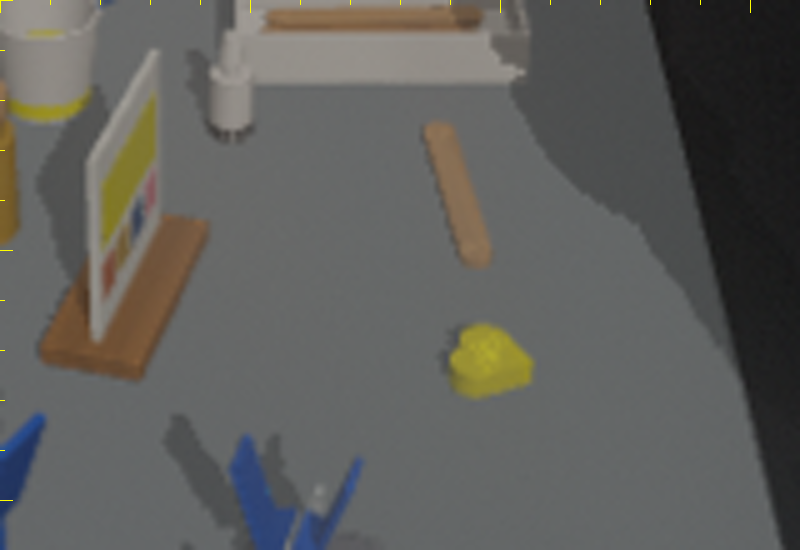

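```bash
cat > m.py <<'E'
from h import *
from scipy.optimize import minimize
f=load('scene0'); s=load('side0')
c1=lambda u,v,z: world(f,100+u/5-.4,130+v/5-.4,z)
c2=lambda u,v,z: world(f,220+u/5-.4,130+v/5-.4,z)
np.set_printoptions(precision=4,suppress=True)
for n,L in dict(pink=[(55,80),(198,72),(187,320),(32,312)],white=[(260,60),(398,58),(383,297),(235,293)]).items():
    P=np.array([c1(u,v,.035) for u,v in L])[:,:2]; d=(P[2]+P[3]-P[0]-P[1])/2; print(n,P.mean(0),np.linalg.norm(d),np.degrees(np.arctan2(d[1],d[0])))
a,b=c1(475,158,.004),c1(690,140,.004); print('stick',(a+b)/2,np.linalg.norm(a-b),np.degrees(np.arctan2(*(b-a)[1::-1])))
a,b=c2(48,268,.125),c2(240,308,.125); print('card edge',(a+b)/2,np.linalg.norm(a-b),np.degrees(np.arctan2(*(b-a)[1::-1])))
a,b=c2(32,408,0),c2(235,452,0); print('card foot front',(a+b)/2,np.linalg.norm(a-b),np.degrees(np.arctan2(*(b-a)[1::-1])))
a,b=c2(423,297,0),c2(623,343,0); print('rack front',a,b,(a+b)/2,np.linalg.norm(a-b),np.degrees(np.arctan2(*(b-a)[1::-1])))
print('clip handle top',c2(527,160,.095),c2(558,165,.095),c2(542,162,.095))
print('clip foot',c2(513,278,.012))
# heart mask fit in both views
def mask(g,u0,u1,v0,v1):
    h=cv2.cvtColor(g['image'],cv2.COLOR_BGR2HSV); m=cv2.inRange(h,(22,120,90),(38,255,255)); o=np.zeros_like(m); o[v0:v1,u0:u1]=m[v0:v1,u0:u1]; return o
V=[(f,mask(f,250,280,145,170)),(s,mask(s,310,345,235,265))]
for g,m in V: print(cv2.countNonZero(m),world(g,*cv2.moments(m,True)['m10':] if 0 else (cv2.moments(m,True)['m10']/cv2.moments(m,True)['m00'],cv2.moments(m,True)['m01']/cv2.moments(m,True)['m00']),.007))
th=np.linspace(0,2*np.pi,40)
base=np.vstack([np.c_[.013*np.cos(th),.0092*k+.013*np.sin(th)] for k in(-1,1)]+[[[-.028,0]]])
def cost(p,parts=False):
    c,sn=np.cos(p[2]),np.sin(p[2]); xy=base@np.array([[c,sn],[-sn,c]])+p[:2]; J=[]
    for g,m in V:
        q=np.vstack([pix(g,np.c_[xy,np.full(len(xy),z)]) for z in(0,.014)])
        o=np.zeros((384*4,512*4),np.uint8); cv2.fillConvexPoly(o,cv2.convexHull((q*4+1.5).round().astype(np.int32)),255)
        M=cv2.resize(m,None,fx=4,fy=4,interpolation=cv2.INTER_LINEAR)>127; o=o>0
        J.append(1-(M&o).sum()/(M|o).sum())
    return sum(J)
c=[]
for t in np.radians(np.arange(0,360,20)):
    for x0 in [c2(226,140,.007)[:2]]:
        r=minimize(cost,[*x0,t],method='Nelder-Mead',options=dict(initial_simplex=[[*x0,t],[x0[0]+.01,x0[1],t],[x0[0],x0[1]+.01,t],[*x0,t+.2]],maxiter=80)); c.append((r.fun,r.x[0],r.x[1],np.degrees(r.x[2])%360))
for k in sorted(c)[:5]: print(np.array(k))
E
python3 m.py
```

```text
pink [ 0.5066 -0.3882] 0.18619064877245084 6.0386683383087805
white [ 0.49   -0.2604] 0.18340905878145713 2.6423693462587248
stick [ 0.4461 -0.0962  0.004 ] 0.14121530878410415 96.98494301880979
card edge [0.6281 0.01   0.125 ] 0.11133860202174468 77.29798220180027
card foot front [0.6511 0.0054 0.    ] 0.1268112496668139 77.25980994494465
rack front [0.5522 0.187  0.    ] [0.5836 0.3116 0.    ] [0.5679 0.2493 0.    ] 0.12842631766204674 75.84847702012237
clip handle top [0.5127 0.2412 0.095 ] [0.5159 0.2599 0.095 ] [0.5139 0.2503 0.095 ]
clip foot [0.5445 0.243  0.012 ]
104 [0.4396 0.0623 0.007 ]
168 [0.4401 0.0636 0.007 ]
[  0.3546   0.444    0.0611 338.245 ]
[  0.3611   0.4448   0.0617 342.8294]
[  0.3635   0.4434   0.0611 334.8343]
[  0.365    0.4448   0.0616 345.2568]
[  0.3696   0.4441   0.0626 344.8747]
```

Side crop: heart's point faces the robot (532,365), card edge-on at (95-155,50-340), loose stick (425-490,125-265). Estimates agree well, so I'm going above the heart.

>>> send_rows([
  [0.0854,0.0205,-0.0315,0,0,0,-0.0065],
  [0.0854,0.0205,-0.0315,0,0,0,-0.0065],
  [0.0854,0.0205,-0.0315,0,0,0,-0.0065],
  [0.0854,0.0205,-0.0315,0,0,0,-0.0065],
  [0.0854,0.0205,-0.0315,0,0,0,-0.0065],
])

```text
time_s: 0.52
ee_pos: [0.2393, 0.3737, 0.231]
tool_rot: [0.141, 0.99, -0.0, -0.0]
wrist_force: [1.1, 0.5, 1.1]
grip_width: 0.0856
gripper_force: 0.0
```

>>> send_rows([
  [0.0854,0.0205,-0.0315,0,0,0,-0.0065],
  [0.0854,0.0205,-0.0315,0,0,0,-0.0065],
  [0.0854,0.0205,-0.0315,0,0,0,-0.0065],
  [0.0854,0.0205,-0.0315,0,0,0,-0.0065],
  [0.0854,0.0205,-0.0315,0,0,0,-0.0065],
])

```text
time_s: 0.93
ee_pos: [0.3418, 0.2161, 0.2312]
tool_rot: [0.157, 0.988, 0.0, -0.0]
wrist_force: [0.4, 0.9, -0.3]
grip_width: 0.0855
gripper_force: 0.0
```

>>> send_rows([
  [0.07,0.0205,-0.0315,-0.015,0,0,-0.0065],
  [0.07,0.0205,-0.0315,-0.015,0,0,-0.0065],
  [0.07,0.0205,-0.0315,-0.015,0,0,-0.0065],
  [0.07,0.0205,-0.0315,-0.015,0,0,-0.0065],
  [0.07,0.0205,-0.0315,-0.015,0,0,-0.0065],
])

```text
time_s: 1.35
ee_pos: [0.4445, 0.0584, 0.1555]
tool_rot: [0.174, 0.985, 0.0, 0.0]
wrist_force: [0.7, 0.0, -0.2]
grip_width: 0.07
gripper_force: 0.0
```

```bash
cat >> h.py <<'E'
def st():
    from scipy.spatial.transform import Rotation as R
    s=ctrl.sense(); M=R.from_quat(s['tool_rot']).as_matrix()
    print('t',round(s['time_s'],2),'p',np.round(s['ee_pos'],4),'yaw_y',round(np.degrees(np.arctan2(M[1,1],M[0,1])),1),'tilt',np.round(M[:,2],3),'w',round(s['grip_width'],4),'gf',round(s['gripper_force'],1),'F',np.round(s['wrist_force'],1),'q',np.round(s['q'],2)); return s
E
python3 - <<'E'
from h import *
st(); f=snap('wrist','w1'); print(f['xyz'],rot(f)[:,2])
cv2.imwrite('pics/w1b.png',cv2.resize(f['image'],(800,600),interpolation=cv2.INTER_CUBIC))
exec(open('m.py').read().split('# heart mask')[0].split("for n,L")[0])
print('drop COM',c1(132,168,.02))
E
```

```text
t 1.35 p [0.4445 0.0584 0.1555] yaw_y 70.0 tilt [ 0.  0. -1.] w 0.07 gf 0.0 F [ 0.7  0.  -0.2] q [-0.06  0.12 -0.35  1.1   0.    0.29]
[0.37290996 0.0854066  0.29789052] [ 0.2882582  -0.10357097 -0.95193501]
drop COM [ 0.4775 -0.387   0.02  ]
```

View pics/w1b.png

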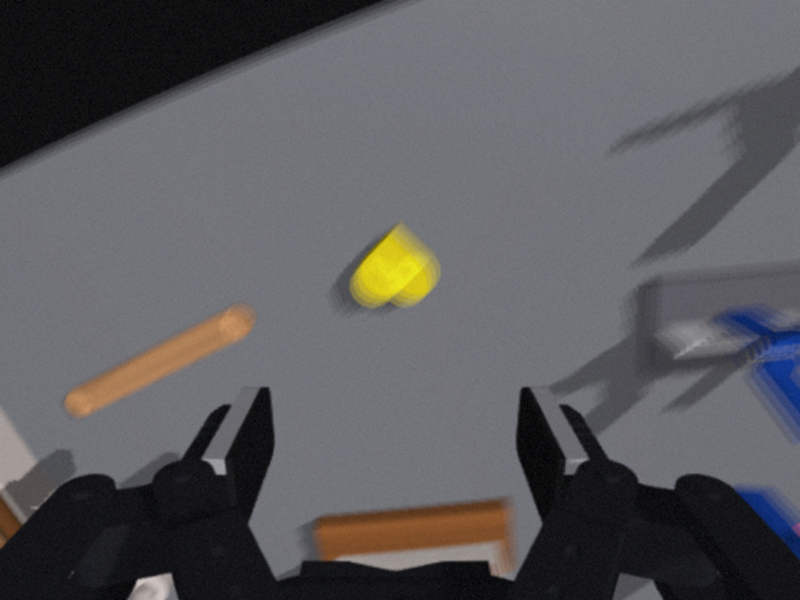

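Wrist view (slightly motion-blurred): heart at (395,265), point up at (400,225); stick from (78,402) to (240,320). I'll retake it now still and fit.

```bash
python3 - <<'E'
from h import *
s=st(); f=snap('wrist','w2')
np.set_printoptions(precision=4,suppress=True)
src=open('m.py').read()
h=cv2.cvtColor(f['image'],cv2.COLOR_BGR2HSV)
m=cv2.inRange(h,(22,120,90),(38,255,255)); m[:130]=0;m[210:]=0;m[:,:200]=0;m[:,300:]=0
V=[(f,m)]
th=np.linspace(0,2*np.pi,40)
from scipy.optimize import minimize
exec(src[src.index('base='):src.index('c=[]')])
for t in (330,340,350):
    r=minimize(cost,[.444,.061,np.radians(t)],method='Nelder-Mead',options=dict(initial_simplex=[[.444,.061,np.radians(t)],[.454,.061,np.radians(t)],[.444,.071,np.radians(t)],[.444,.061,np.radians(t+12)]])); print(r.fun,r.x[:2],np.degrees(r.x[2]))
w=cv2.inRange(h,(5,90,90),(18,255,255)); w[260:]=0; w[:,190:]=0
cs=max(cv2.findContours(w,0,1)[0],key=cv2.contourArea)
P=np.array([world(f,*p[0],.005)[:2] for p in cs])
r=cv2.minAreaRect((P*1000).astype(np.float32)); print('stick',r)
E
```

```text
t 1.4 p [0.4473 0.0541 0.1528] yaw_y 69.8 tilt [-0.001 -0.002 -1.   ] w 0.0699 gf 0.0 F [ 3.6 -3.4 -1.9] q [-0.06  0.13 -0.35  1.09 -0.    0.29]
0.0422454290445774 [0.4458 0.0628] 341.21564402878806
0.04441371867939159 [0.446  0.0628] 341.44211535555365
0.0422454290445774 [0.4458 0.0628] 341.23709702868626
stick ((448.23956298828125, -94.4105453491211), (18.179149627685547, 141.18756103515625), 6.654951572418213)
```

>>> send_rows([
  [0.07,0.001,0.0015,-0.039,0,0,0.013],
  [0.07,0.001,0.0015,-0.039,0,0,0.012],
  [0.07,0,0,-0.037,0,0,0],
  [0.07,0,0,-0.025,0,0,0],
  [0.07,0,0,-0.0157,0,0,0],
])

```text
time_s: 1.87
ee_pos: [0.444, 0.0638, -0.002]
tool_rot: [0.161, 0.987, -0.0, -0.002]
wrist_force: [-0.1, -0.3, -1.1]
grip_width: 0.0703
gripper_force: 0.0
```

>>> send_rows([
  [0.07,0,0,0,0,0,0],
  [0.07,0,0,0,0,0,0],
  [0.03,0,0,0,0,0,0],
  [0.03,0,0,0,0,0,0],
  [0.03,0,0,0,0,0,0],
], force=30)

```text
time_s: 2.28
ee_pos: [0.4469, 0.0634, 0.0022]
tool_rot: [0.161, 0.987, 0.0, 0.001]
wrist_force: [-1.5, 0.5, 7.5]
grip_width: 0.0426
gripper_force: 29.4
```

>>> send_rows([
  [0.03,0,0,0,0,0,0],
  [0.03,0,0,0,0,0,0],
  [0.03,0,0,0,0,0,0],
])

```text
time_s: 2.53
ee_pos: [0.4469, 0.0634, 0.0022]
tool_rot: [0.161, 0.987, 0.0, 0.001]
wrist_force: [-1.9, 1.2, 5.8]
grip_width: 0.0427
gripper_force: 29.4
```

>>> send_rows([
  [0.03,0,0,0.02,0,0,0],
  [0.03,0,0,0.04,0,0,0],
  [0.03,0,0,0.04,0,0,0],
  [0.03,0.003,-0.037,0.03,0,0,-0.096],
  [0.03,0.003,-0.037,0,0,0,-0.096],
])

```text
time_s: 2.95
ee_pos: [0.4543, -0.0057, 0.1334]
tool_rot: [0.255, 0.967, 0.001, 0.005]
wrist_force: [0.9, -0.5, -0.4]
grip_width: 0.0427
gripper_force: 30.7
```

>>> send_rows([
  [0.03,0.003,-0.038,0,0,0,-0.096],
  [0.03,0.003,-0.038,0,0,0,-0.096],
  [0.03,0.003,-0.038,0,0,0,-0.096],
  [0.03,0.003,-0.038,0,0,0,-0.096],
  [0.03,0.003,-0.038,0,0,0,-0.096],
])

```text
time_s: 3.37
ee_pos: [0.4666, -0.198, 0.1282]
tool_rot: [0.479, 0.878, -0.0, 0.001]
wrist_force: [0.6, 0.8, 0.6]
grip_width: 0.0431
gripper_force: 30.7
```

>>> send_rows([
  [0.03,0.003,-0.038,0,0,0,-0.096],
  [0.03,0.003,-0.038,0,0,0,-0.096],
  [0.03,0.003,-0.038,0,0,0,-0.096],
  [0.03,0.003,-0.038,0,0,0,-0.096],
  [0.03,0.003,-0.038,0,0,0,-0.096],
])

```text
time_s: 3.78
ee_pos: [0.4815, -0.3881, 0.1281]
tool_rot: [0.674, 0.738, -0.0, 0.001]
wrist_force: [1.2, -0.1, -0.4]
grip_width: 0.0429
gripper_force: 30.7
```

>>> send_rows([
  [0.03,0,0,0,0,0,0],
  [0.03,0,0,0,0,0,0],
])

```text
time_s: 3.95
ee_pos: [0.4813, -0.388, 0.1271]
tool_rot: [0.674, 0.739, -0.0, 0.0]
wrist_force: [0.7, 0.4, -0.1]
grip_width: 0.043
gripper_force: 30.7
```

```bash
python3 - <<'E'
from h import *
st(); f=snap('wrist','w3'); g=snap('scene','s3')
o=np.hstack([cv2.resize(f['image'],(400,300)),cv2.resize(g['image'][100:250,60:260],(400,300),interpolation=cv2.INTER_CUBIC)])
cv2.imwrite('pics/w3b.png',o)
E
```

```text
t 3.95 p [ 0.4813 -0.388   0.1271] yaw_y 5.3 tilt [ 0.001 -0.001 -1.   ] w 0.043 gf 30.7 F [ 0.7  0.4 -0.1] q [-0.81  0.42 -0.01  1.14  0.    0.66]
```

View pics/w3b.png

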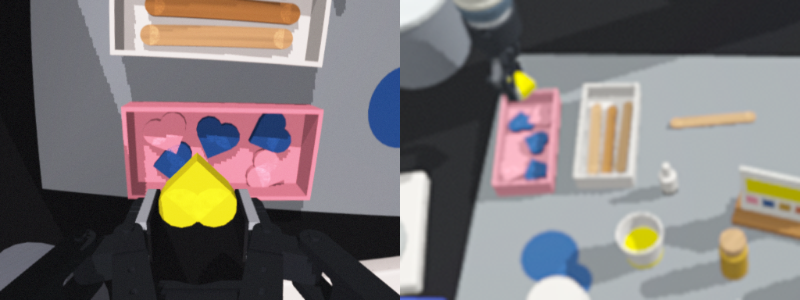

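Heart held, above the pink bin; bin rim corners in the wrist half-view ≈ (122,103),(323,107),(128,198).

```bash
python3 - <<'E'
from h import *
f=load('w3')
for u,v in [(122,103),(323,107),(108,55),(322,67)]: print(world(f,u*1.28,v*1.28,.035).round(4))
E
```

```text
[ 0.414  -0.3487  0.035 ]
[ 0.5912 -0.3353  0.035 ]
[ 0.4012 -0.3092  0.035 ]
[ 0.5829 -0.3014  0.035 ]
```

>>> send_rows([
  [0.03,0,-0.001,-0.035,0,0,0],
  [0.03,0,-0.001,-0.035,0,0,0],
  [0.03,0,0,-0.02,0,0,0],
  [0.03,0,0,-0.012,0,0,0],
  [0.03,0,0,0,0,0,0],
])

```text
time_s: 4.47
ee_pos: [0.4808, -0.3853, 0.0228]
tool_rot: [0.672, 0.741, 0.0, -0.002]
wrist_force: [-0.0, 1.0, -0.6]
grip_width: 0.0425
gripper_force: 30.8
```

>>> send_rows([
  [0.03,0,-0.001,-0.005,0,0,0],
  [0.03,0,0,0,0,0,0],
  [0.062,0,0,0,0,0,0],
  [0.062,0,0,0,0,0,0],
  [0.062,0,0,0,0,0,0],
])

```text
time_s: 4.88
ee_pos: [0.482, -0.3893, 0.0207]
tool_rot: [0.672, 0.74, -0.0, 0.001]
wrist_force: [-0.7, -0.4, 0.1]
grip_width: 0.0622
gripper_force: 0.0
```

>>> send_rows([
  [0.062,0,0,0.02,0,0,0],
  [0.062,0,0,0.04,0,0,0],
  [0.062,0,0,0.04,0,0,0],
])

```text
time_s: 5.13
ee_pos: [0.4809, -0.3883, 0.1203]
tool_rot: [0.673, 0.74, 0.0, -0.001]
wrist_force: [1.6, 0.1, 0.2]
grip_width: 0.062
gripper_force: 0.0
```

```bash
python3 - <<'E'
from h import *
st(); f=snap('wrist','w4')
cv2.imwrite('pics/w4b.png',cv2.resize(f['image'],(640,480)))
E
```

```text
t 5.13 p [ 0.4809 -0.3883  0.1203] yaw_y 5.5 tilt [-0.002  0.002 -1.   ] w 0.062 gf 0.0 F [1.6 0.1 0.2] q [-0.81  0.42 -0.02  1.13  0.    0.66]
```

View pics/w4b.png

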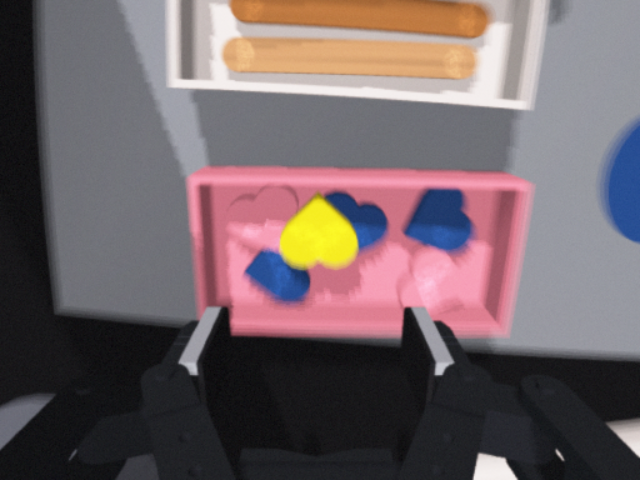

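Heart lies flat on top of the others in the pink bin at (318,232). Next, the stick.

>>> send_rows([
  [0.04,-0.0041,0.0368,0,0,0,0.005],
  [0.04,-0.0041,0.0368,0,0,0,0.005],
  [0.04,-0.0041,0.0368,0,0,0,0.005],
  [0.04,-0.0041,0.0368,0,0,0,0.005],
  [0.04,-0.0041,0.0368,0,0,0,0],
])

```text
time_s: 5.6
ee_pos: [0.4607, -0.2036, 0.1203]
tool_rot: [0.665, 0.747, 0.0, 0.001]
wrist_force: [1.6, 0.1, -0.1]
grip_width: 0.04
gripper_force: 0.0
```

>>> send_rows([
  [0.04,-0.0041,0.0368,0,0,0,0],
  [0.04,-0.0041,0.0368,-0.02,0,0,0],
  [0.04,-0.0041,0.0368,-0.03,0,0,0],
  [0.04,0,0,0,0,0,0],
  [0.04,0,0,0,0,0,0],
])

```text
time_s: 6.02
ee_pos: [0.4486, -0.0979, 0.0734]
tool_rot: [0.664, 0.748, -0.0, -0.001]
wrist_force: [1.1, -0.6, 0.7]
grip_width: 0.0402
gripper_force: 0.0
```

```bash
python3 - <<'E'
from h import *
st()
E
```

```text
t 6.02 p [ 0.4486 -0.0979  0.0734] yaw_y 6.8 tilt [-0.001  0.001 -1.   ] w 0.0402 gf 0.0 F [ 1.1 -0.6  0.7] q [-0.4   0.21 -0.47  0.89  0.    1.05]
```

>>> send_rows([
  [0.04,0,0.002,-0.03,0,0,0],
  [0.04,0,0.0015,-0.025,0,0,0],
  [0.04,0,0,-0.015,0,0,0],
  [0.04,0,0,0,0,0,0],
  [0.04,0,0,0,0,0,0],
])

```text
time_s: 6.43
ee_pos: [0.4499, -0.0971, 0.0042]
tool_rot: [0.666, 0.746, -0.0, 0.0]
wrist_force: [-0.3, -0.1, 0.7]
grip_width: 0.04
gripper_force: 0.0
```

>>> send_rows([
  [0.008,0,0,0,0,0,0],
  [0.008,0,0,0,0,0,0],
  [0.008,0,0,0,0,0,0],
  [0.008,0,0,0,0,0,0],
  [0.008,0,0,0,0,0,0],
], force=30)

```text
time_s: 6.85
ee_pos: [0.4505, -0.0969, 0.0051]
tool_rot: [0.665, 0.747, 0.0, 0.002]
wrist_force: [-0.9, -2.0, 6.4]
grip_width: 0.0155
gripper_force: 29.3
```

>>> send_rows([
  [0.008,0,0,0.02,0,0,0],
  [0.008,0,0,0.035,0,0,0],
  [0.008,0,0,0.035,0,0,0],
  [0.008,0.003,-0.012,0.02,0,0,0.115],
  [0.008,0.003,-0.012,0,0,0,0.115],
])

```text
time_s: 7.27
ee_pos: [0.4576, -0.121, 0.1191]
tool_rot: [0.573, 0.82, 0.001, 0.004]
wrist_force: [0.4, -0.5, -0.3]
grip_width: 0.0155
gripper_force: 29.3
```

>>> send_rows([
  [0.008,0.003,-0.012,0,0,0,0.115],
  [0.008,0.003,-0.012,0,0,0,0.115],
  [0.008,0.003,-0.012,0,0,0,0.115],
  [0.008,0.003,-0.012,0,0,0,0.115],
  [0.008,0.003,-0.012,0,0,0,0.115],
])

```text
time_s: 7.68
ee_pos: [0.4706, -0.1808, 0.1146]
tool_rot: [0.317, 0.949, -0.0, 0.001]
wrist_force: [0.5, 0.3, 0.3]
grip_width: 0.0154
gripper_force: 29.2
```

>>> send_rows([
  [0.008,0.003,-0.013,0,0,0,0.115],
  [0.008,0.003,-0.013,0,0,0,0.115],
  [0.008,0.003,-0.013,0,0,0,0.115],
  [0.008,0.003,-0.013,0,0,0,0.115],
  [0.008,0.003,-0.013,0,0,0,0.115],
])

```text
time_s: 8.1
ee_pos: [0.4856, -0.2459, 0.1146]
tool_rot: [0.035, 0.999, -0.0, 0.0]
wrist_force: [0.4, 0.1, 0.6]
grip_width: 0.0155
gripper_force: 29.2
```

>>> send_rows([
  [0.008,0.001,-0.01,0,0,0,0.115],
  [0.008,0,0,0,0,0,0],
  [0.008,0,0,0,0,0,0],
])

```text
time_s: 8.35
ee_pos: [0.4863, -0.2553, 0.1141]
tool_rot: [-0.018, 1.0, -0.0, 0.0]
wrist_force: [-0.4, 0.4, 0.1]
grip_width: 0.0155
gripper_force: 29.3
```

```bash
python3 - <<'E'
from h import *
st(); f=snap('wrist','w5')
h=cv2.cvtColor(f['image'],cv2.COLOR_BGR2HSV)
w=cv2.inRange(h,(5,60,60),(20,255,255))
for c in cv2.findContours(w,0,1)[0]:
    if cv2.contourArea(c)>300: print(cv2.boundingRect(c),cv2.minAreaRect(c))
cv2.imwrite('pics/w5b.png',cv2.resize(f['image'],(640,480)))
E
```

```text
t 8.35 p [ 0.4863 -0.2553  0.1141] yaw_y 92.0 tilt [ 0. -0. -1.] w 0.0155 gf 29.3 F [-0.4  0.4  0.1] q [-0.64  0.32 -0.2   1.05  0.   -0.67]
(451, 300, 61, 60) ((486.58465576171875, 329.4768981933594), (49.861961364746094, 64.00192260742188), 29.744882583618164)
(195, 97, 34, 156) ((211.67430114746094, 174.12579345703125), (154.8975830078125, 26.375844955444336), 86.53176879882812)
(230, 92, 65, 274) ((262.0, 228.5), (273.0, 64.0), 90.0)
```

>>> send_rows([
  [0.008,0.002,-0.002,-0.035,0,0,0.005],
  [0.008,0.002,-0.002,-0.03,0,0,0.005],
  [0.008,0.001,0,-0.015,0,0,0],
  [0.008,0,0,0,0,0,0],
  [0.008,0,0,0,0,0,0],
])

```text
time_s: 8.82
ee_pos: [0.4911, -0.2582, 0.0337]
tool_rot: [-0.024, 1.0, 0.001, -0.001]
wrist_force: [0.5, -0.7, 0.8]
grip_width: 0.0153
gripper_force: 29.3
```

```bash
python3 - <<'E'
from h import *
st()
E
```

```text
t 8.82 p [ 0.4911 -0.2582  0.0337] yaw_y 92.8 tilt [-0.001  0.001 -1.   ] w 0.0153 gf 29.3 F [ 0.5 -0.7  0.8] q [-0.64  0.4  -0.31  0.87  0.   -0.68]
```

>>> send_rows([
  [0.008,0,0,-0.008,0,0,0],
  [0.008,0,0,-0.0065,0,0,0],
  [0.008,0,0,0,0,0,0],
  [0.008,0,0,0,0,0,0],
])

```text
time_s: 9.15
ee_pos: [0.4914, -0.259, 0.0194]
tool_rot: [-0.025, 1.0, -0.0, 0.0]
wrist_force: [0.6, 0.3, 0.4]
grip_width: 0.0151
gripper_force: 29.3
```

>>> send_rows([
  [0.03,0,0,0,0,0,0],
  [0.03,0,0,0,0,0,0],
  [0.03,0,0,0,0,0,0],
  [0.03,0,0,0,0,0,0],
])

```text
time_s: 9.48
ee_pos: [0.4915, -0.2592, 0.0195]
tool_rot: [-0.025, 1.0, -0.0, 0.0]
wrist_force: [-0.3, -0.4, 0.7]
grip_width: 0.0298
gripper_force: 0.0
```

>>> send_rows([
  [0.03,0,0,0.02,0,0,0],
  [0.03,0,0,0.04,0,0,0],
  [0.03,0,0,0.04,0,0,0],
  [0.03,0,0,0.04,0,0,0],
  [0.03,0,0,0.04,0,0,0],
])

```text
time_s: 9.9
ee_pos: [0.491, -0.2588, 0.2014]
tool_rot: [-0.025, 1.0, -0.0, 0.0]
wrist_force: [0.7, -1.1, -0.2]
grip_width: 0.0299
gripper_force: 0.0
```

```bash
python3 - <<'E'
from h import *
st(); f=snap('wrist','w6'); 
# wrist predicted: stick rect at z=.016
h=cv2.cvtColor(f['image'],cv2.COLOR_BGR2HSV)
w=cv2.inRange(h,(5,60,60),(20,255,255))
for c in cv2.findContours(w,0,1)[0]:
    if cv2.contourArea(c)>300:
        P=np.array([world(f,*p[0],.014)[:2]*1000 for p in c],np.float32); print(cv2.boundingRect(c),cv2.minAreaRect(P))
E
```

```text
t 9.9 p [ 0.491  -0.2588  0.2014] yaw_y 92.8 tilt [ 0. -0. -1.] w 0.0299 gf 0.0 F [ 0.7 -1.1 -0.2] q [-0.64  0.28 -0.03  1.26  0.   -0.69]
(418, 257, 94, 52) ((629.468017578125, 3.79864501953125), (123.24566650390625, 59.615962982177734), 76.88011169433594)
(242, 89, 21, 144) ((494.4822998046875, -258.7203063964844), (144.0817108154297, 19.70094108581543), 2.3273003101348877)
(214, 87, 24, 141) ((491.9830627441406, -284.4263610839844), (140.22120666503906, 18.758935928344727), 4.026524066925049)
(263, 85, 27, 141) ((487.4195251464844, -236.46844482421875), (18.429187774658203, 139.90565490722656), 89.98871612548828)
```

Stick rests in the white bin, lengthwise, centred (0.494, −0.259). On to the clip.

>>> send_rows([
  [0.07,0.003,0.036,0,0,0,0.091],
  [0.07,0.003,0.036,0,0,0,0.091],
  [0.07,0.003,0.036,0,0,0,0.091],
  [0.07,0.003,0.036,0,0,0,0.091],
  [0.07,0.003,0.036,0,0,0,0.091],
])

```text
time_s: 10.37
ee_pos: [0.5062, -0.0776, 0.1994]
tool_rot: [-0.252, 0.968, -0.0, 0.0]
wrist_force: [0.8, -0.7, -0.4]
grip_width: 0.0701
gripper_force: 0.0
```

>>> send_rows([
  [0.07,0.003,0.036,0,0,0,0.091],
  [0.07,0.003,0.036,0,0,0,0.091],
  [0.07,0.003,0.036,0,0,0,0.091],
  [0.07,0.003,0.036,0,0,0,0.091],
  [0.07,0.003,0.036,0,0,0,0.091],
])

```text
time_s: 10.78
ee_pos: [0.5212, 0.1027, 0.1994]
tool_rot: [-0.464, 0.886, -0.0, 0.0]
wrist_force: [0.4, -0.5, 0.5]
grip_width: 0.0699
gripper_force: 0.0
```

>>> send_rows([
  [0.07,0.003,0.036,0,0,0,0.091],
  [0.07,0.003,0.036,0,0,0,0.091],
  [0.07,0.003,0.036,0,0,0,0.091],
  [0.07,0.003,0.036,0,0,0,0.091],
  [0.07,0,0,0,0,0,0],
])

```text
time_s: 11.2
ee_pos: [0.5331, 0.2501, 0.1988]
tool_rot: [-0.618, 0.786, 0.001, 0.0]
wrist_force: [-0.5, -0.5, 0.3]
grip_width: 0.0701
gripper_force: 0.0
```

>>> send_rows([
  [0.0854,0,0,0,0,0,0],
  [0.0854,0,0,0,0,0,0],
])

```text
time_s: 11.37
ee_pos: [0.5332, 0.2448, 0.199]
tool_rot: [-0.615, 0.789, -0.0, -0.0]
wrist_force: [-0.3, -1.3, -0.7]
grip_width: 0.0853
gripper_force: 0.0
```

```bash
python3 - <<'E'
from h import *
st(); f=snap('wrist','w7'); print(f['xyz'],rot(f)[:,2])
cv2.imwrite('pics/w7b.png',cv2.resize(f['image'],(800,600),interpolation=cv2.INTER_CUBIC))
print(pix(f,[[.537,.244,.095],[.537,.244,.01],[.5388,.2564,.04]])*1.5625)
E
```

```text
t 11.37 p [0.5332 0.2448 0.199 ] yaw_y 165.8 tilt [-0. -0. -1.] w 0.0853 gf 0.0 F [-0.3 -1.3 -0.7] q [ 0.29  0.33  0.04  1.28 -0.   -1.04]
[0.51613647 0.16912049 0.34140635] [ 0.07524708  0.29711844 -0.95187106]
[[390.68287174 294.49625601]
 [391.62676974 253.87717067]
 [393.60280538 286.51189635]]
```

View pics/w7b.png

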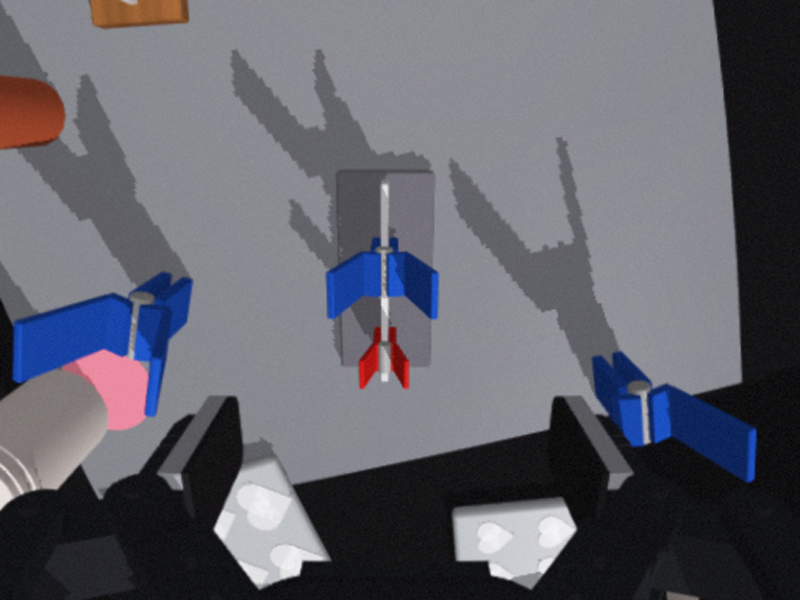

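Wrist view: clip's plate tops span (328,295)–(438,295), hinge pin (384,250–295), rail vertical along column 385 from row 180 to 380; the neighbouring big clips at (140,320) and (650,410) are clear of it.

```bash
python3 - <<'E'
from h import *
f=load('w7'); k=1/1.5625
W=lambda u,v,z: world(f,u*k,v*k,z)
print('tops mid',(W(328,272,.095)+W(330,318,.095)+W(438,270,.095)+W(438,318,.095))/4, 'pts',[W(*p,.095).round(4) for p in((328,272),(330,318),(438,270),(438,318))])
a,b=W(385.5,183,.04),W(385,378,.04); print('rail',a,b,np.degrees(np.arctan2(*(b-a)[1::-1])),np.linalg.norm(b-a))
print('pin',W(384,250,.055),W(384,296,.055))
print('big clip',[W(*p,.13).round(3) for p in((15,320),(650,405),(755,440))],W(15,355,.16))
s=load('scene0')
P=(W(328,272,.095)+W(330,318,.095)+W(438,270,.095)+W(438,318,.095))/4
# card fit: top edge from scene, and wrist w6 
exec(open('m.py').read().split("for n,L")[0])
sd=lambda u,v,z: world(s_,230+u/5-.4,180+v/5-.4,z)
s_=load('side0')
print('card top side view', sd(155,52,.125), sd(92,158,.125), (sd(155,52,.125)+sd(92,158,.125))/2)
g=load('w6'); cv2.imwrite('pics/w6c.png',cv2.resize(g['image'][130:330,340:512],None,fx=3,fy=3,interpolation=cv2.INTER_CUBIC))
E
```

```text
tops mid [0.5403976  0.24331209 0.095     ] pts [array([0.563 , 0.2259, 0.095 ]), array([0.5686, 0.2484, 0.095 ]), array([0.5123, 0.2377, 0.095 ]), array([0.5177, 0.2612, 0.095 ])]
rail [0.52850343 0.19751219 0.04      ] [0.55843225 0.31227636 0.04      ] 75.38364064280132 0.11860247917889746
pin [0.53764875 0.23072732 0.055     ] [0.54421462 0.25609485 0.055     ]
big clip [array([0.698, 0.204, 0.13 ]), array([0.433, 0.313, 0.13 ]), array([0.383, 0.347, 0.13 ])] [0.6786948  0.21233873 0.16      ]
card top side view [ 0.6163 -0.0393  0.125 ] [0.641  0.0618 0.125 ] [0.6287 0.0112 0.125 ]
```

>>> send_rows([
  [0.076,0.0036,-0.0008,0,0,0,-0.003],
  [0.076,0.0036,-0.0008,-0.02,0,0,-0.003],
  [0.076,0,0,-0.03,0,0,0],
  [0.076,0,0,0,0,0,0],
  [0.076,0,0,0,0,0,0],
])

```text
time_s: 11.83
ee_pos: [0.5401, 0.242, 0.1487]
tool_rot: [-0.611, 0.791, 0.001, -0.001]
wrist_force: [-0.8, -0.2, 1.1]
grip_width: 0.076
gripper_force: 0.0
```

```bash
python3 - <<'E'
from h import *
st()
E
```

```text
t 11.83 p [0.5401 0.242  0.1487] yaw_y 165.4 tilt [-0.003 -0.001 -1.   ] w 0.076 gf 0.0 F [-0.8 -0.2  1.1] q [ 0.28  0.37 -0.04  1.17 -0.   -1.04]
```

>>> send_rows([
  [0.076,0,0.001,-0.03,0,0,0],
  [0.076,0,0,-0.03,0,0,0],
  [0.076,0,0,-0.021,0,0,0],
  [0.076,0,0,0,0,0,0],
  [0.076,0,0,0,0,0,0],
])

```text
time_s: 12.25
ee_pos: [0.5411, 0.244, 0.0694]
tool_rot: [-0.612, 0.791, -0.0, 0.0]
wrist_force: [1.4, -0.3, 0.0]
grip_width: 0.0759
gripper_force: 0.0
```

>>> send_rows([
  [0.055,0,0,0,0,0,0],
  [0.045,0,0,0,0,0,0],
  [0.035,0,0,0,0,0,0],
  [0.025,0,0,0,0,0,0],
  [0.018,0,0,0,0,0,0],
], force=30)

```text
time_s: 12.67
ee_pos: [0.542, 0.2451, 0.0718]
tool_rot: [-0.612, 0.791, -0.001, 0.003]
wrist_force: [-6.0, 1.8, 16.5]
grip_width: 0.0244
gripper_force: 35.9
```

>>> send_rows([
  [0.018,0,0,0,0,0,0],
  [0.018,0,0,0,0,0,0],
  [0.018,0,0,0,0,0,0],
  [0.018,0,0,0,0,0,0],
])

```text
time_s: 13.0
ee_pos: [0.5416, 0.2452, 0.0718]
tool_rot: [-0.612, 0.791, -0.0, 0.002]
wrist_force: [-5.0, 1.0, 15.8]
grip_width: 0.0244
gripper_force: 35.6
```

>>> send_rows([
  [0.018,0,0,0.008,0,0,0],
  [0.018,0,0,0.015,0,0,0],
  [0.018,0,0,0.025,0,0,0],
  [0.018,0,0,0.035,0,0,0],
  [0.018,0,0,0.035,0,0,0],
])

```text
time_s: 13.42
ee_pos: [0.5402, 0.2441, 0.1885]
tool_rot: [-0.612, 0.791, -0.0, -0.0]
wrist_force: [0.4, 0.5, -0.8]
grip_width: 0.0246
gripper_force: 33.9
```

>>> send_rows([
  [0.018,0,0,0.035,0,0,0],
  [0.018,0,0,0.025,0,0,0],
  [0.018,0,0,0,0,0,0],
  [0.018,0,0,0,0,0,0],
])

```text
time_s: 13.75
ee_pos: [0.5412, 0.2444, 0.2488]
tool_rot: [-0.612, 0.791, -0.001, 0.002]
wrist_force: [0.8, 0.1, -2.0]
grip_width: 0.0247
gripper_force: 33.9
```

```bash
python3 - <<'E'
from h import *
S=st(); g=snap('side','d8'); w=snap('wrist','w8'); f=snap('scene','s8')
p=S['ee_pos']
def blue(im): 
    h=cv2.cvtColor(im['image'],cv2.COLOR_BGR2HSV); return cv2.inRange(h,(100,120,50),(125,255,255))
for n,im in(('side',g),('scene',f)):
    q=pix(im,[p])[0]; print(n,q)
    for c in cv2.findContours(blue(im),0,1)[0]:
        if cv2.contourArea(c)>40: print(cv2.boundingRect(c))
q=pix(g,[p])[0].astype(int); u,v=q
c=g['image'][max(0,v-60):v+60,max(0,u-50):u+50]
q2=pix(f,[p])[0].astype(int); u2,v2=q2
c2=f['image'][max(0,v2-60):v2+60,max(0,u2-40):u2+40]
print('crop origins',u-50,max(0,v-60),u2-40,max(0,v2-60))
cv2.imwrite('pics/x8.png',np.hstack([cv2.resize(c,None,fx=4,fy=4,interpolation=cv2.INTER_CUBIC),cv2.resize(c2,None,fx=4,fy=4,interpolation=cv2.INTER_CUBIC)]))
E
```

```text
t 13.75 p [0.5412 0.2444 0.2488] yaw_y 165.5 tilt [ 0.004  0.001 -1.   ] w 0.0247 gf 33.9 F [ 0.8  0.1 -2. ] q [ 0.28  0.33  0.16  1.4  -0.   -1.03]
side [290.08648524 211.96704684]
(340, 304, 40, 53)
(203, 252, 36, 54)
(283, 197, 17, 44)
(183, 119, 39, 40)
scene [335.92281563 137.09796469]
(0, 246, 90, 50)
(121, 216, 34, 28)
(319, 196, 21, 35)
(327, 142, 10, 14)
(352, 121, 19, 35)
(471, 58, 41, 41)
(500, 24, 12, 24)
(399, 0, 113, 99)
crop origins 240 151 295 77
```

View pics/x8.png

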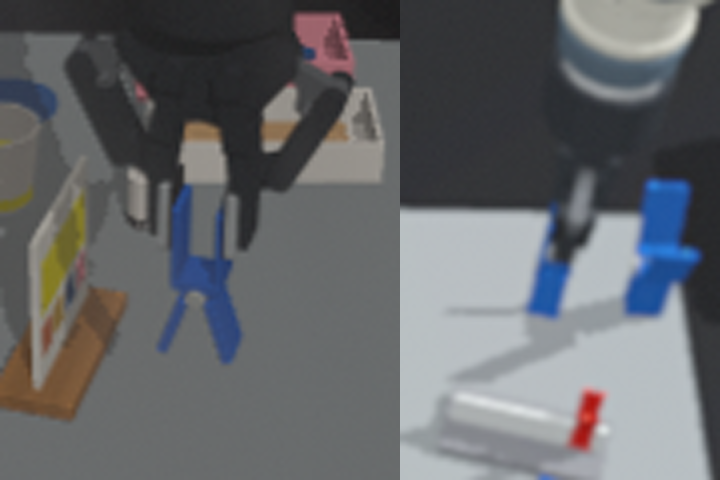

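Held wide open over the rack: pin end at side crop (195,297), foot tips (162,350) and (230,360); card top edge (32,235)–(82,165). Computing heights and the go-to pose.

```bash
python3 - <<'E'
from h import *
from scipy.optimize import least_squares as ls
g=load('d8'); f=load('s8'); T=np.array([.5412,.2444,.2488])
xh=np.array([np.cos(np.radians(75.4)),np.sin(np.radians(75.4)),0]); yh=np.array([-xh[1],xh[0],0])
C=lambda u,v:np.array([240+u/4-.4,151+v/4-.4])
def solve(px,off):  # unknown y-offset and z in plane of clip end at +x
    r=ls(lambda p:pix(g,[T+off*xh+p[0]*yh+[0,0,p[1]]])[0]-px,[0,-.02]); return r.x
print('pin (y,z rel TCP)',solve(C(195,297),.012)); print('feet',solve(C(162,350),.012),solve(C(230,360),.012)); print('plate tops',solve(C(182,187),.012))
# scene: jaw front lower edge
print('tcp side px in crop',(pix(g,[T])[0]-[240-.4,151-.4])*4, 'scene',(pix(f,[T])[0]-[295-.4,77-.4])*4)
fe=pix(f,[T+np.array([0,0,-.059])-.014*yh])[0]; print('pred near foot scene crop px',(fe-[295-.4,77-.4])*4+[400,0])
# card edge in new side pic
for P in ([.6284+.055*.225,.0106+.055*.974,.125],[.6284-.055*.225,.0106-.055*.974,.125]): print('card edge end px crop',(pix(g,[P])[0]-[240-.4,151-.4])*4)
E
```

```text
pin (y,z rel TCP) [ 0.00034672 -0.02234981]
feet [-0.01571154 -0.05822719] [ 0.01909896 -0.05652252]
plate tops [-0.00754694  0.0391554 ]
tcp side px in crop [201.91637156 245.45503367] scene [165.27648337 242.0084588 ]
pred near foot scene crop px [547.26677505 310.02181479]
card edge end px crop [ 33.7068553  244.55940964]
card edge end px crop [ 84.71711915 154.75532967]
```

>>> send_rows([
  [0.018,0.0062,-0.0167,0,0,0,0],
  [0.018,0.0125,-0.0334,0,0,0,0.007],
  [0.018,0.0125,-0.0334,0,0,0,0.007],
  [0.018,0.0125,-0.0334,0,0,0,0.007],
  [0.018,0.0125,-0.0334,0,0,0,0.006],
])

```text
time_s: 14.32
ee_pos: [0.5966, 0.0926, 0.245]
tool_rot: [-0.623, 0.782, 0.001, -0.001]
wrist_force: [0.4, 1.1, -0.7]
grip_width: 0.0245
gripper_force: 33.9
```

>>> send_rows([
  [0.018,0.0125,-0.0334,0,0,0,0],
  [0.018,0.0125,-0.0334,0,0,0,0],
  [0.018,0.006,-0.0167,0,0,0,0],
  [0.018,0,0,0,0,0,0],
  [0.018,0,0,0,0,0,0],
])

```text
time_s: 14.73
ee_pos: [0.6275, 0.0096, 0.2446]
tool_rot: [-0.622, 0.783, 0.001, -0.001]
wrist_force: [-0.6, 0.4, -0.3]
grip_width: 0.0248
gripper_force: 33.9
```

```bash
python3 - <<'E'
from h import *
S=st(); w=snap('wrist','w9'); g=snap('side','d9'); T=S['ee_pos']
E=np.array([.6284,.0106,.125]); xh=np.array([.225,.974,0]); yh=np.array([-.974,.225,0])
# profile across card top edge in wrist view at several stations
for n,im in(('wrist',w),('side',g)):
  for s in(-.05,-.04,-.03,.03,.04,.05):
    ts=np.arange(-.014,.0141,.002); q=pix(im,[E+s*xh+t*yh for t in ts])
    g1=cv2.cvtColor(im['image'],cv2.COLOR_BGR2GRAY).astype(np.float32)
    print(n,s,q[7].round(0),cv2.remap(g1,q[:,0].astype(np.float32).reshape(1,-1),q[:,1].astype(np.float32).reshape(1,-1),1)[0].astype(int))
E
```

```text
t 14.73 p [0.6275 0.0096 0.2446] yaw_y 166.9 tilt [-0.003  0.001 -1.   ] w 0.0248 gf 33.9 F [-0.6  0.4 -0.3] q [-0.12  0.39  0.25  1.43  0.   -1.46]
wrist -0.05 [254. 120.] [ 73  76  75  69  68 164 243 223 111 110 118 112 120 117 125]
wrist -0.04 [254. 133.] [ 74  75  79  70  69 178 243 224 110 109 114 110 118 117 123]
wrist -0.03 [254. 146.] [ 75  74  76  70  70 182 240 214 111 111 113 110 120 119 123]
wrist 0.03 [254. 219.] [80 80 81 83 65 58 57 54 55 58 57 54 58 54 45]
wrist 0.04 [254. 230.] [79 79 83 85 81 83 69 55 58 55 55 61 56 55 41]
wrist 0.05 [254. 241.] [83 80 76 79 76 79 80 79 80 81 75 60 55 59 45]
side -0.05 [260. 190.] [107 107 107 107 107 119 138 148 136 119 110 108 108 107 107]
side -0.04 [259. 192.] [107 107 107 107 107 116 134 150 144 130 119 111 108 108 107]
side -0.03 [258. 194.] [107 106 106 107 109 120 138 153 144 135 128 122 113 109 108]
side 0.03 [251. 206.] [ 86  86  86  86  86 107 135 152 142 134 131 131 130 123 118]
side 0.04 [250. 208.] [ 85  85  85  85  88 108 140 150 142 134 131 131 126 121 117]
side 0.05 [249. 211.] [ 85  85  85  85  87  98 135 145 140 131 130 130 127 122 118]
```

>>> send_rows([
  [0.018,0.0022,0.0005,-0.01,0,0,0],
  [0.018,0,0,-0.015,0,0,0],
  [0.018,0,0,0,0,0,0],
  [0.018,0,0,0,0,0,0],
])

```text
time_s: 15.17
ee_pos: [0.6293, 0.0121, 0.2204]
tool_rot: [-0.623, 0.782, 0.001, -0.001]
wrist_force: [-0.1, 0.4, -0.2]
grip_width: 0.0247
gripper_force: 33.9
```

```bash
python3 - <<'E'
from h import *
S=st(); w=snap('wrist','w10'); T=S['ee_pos']
E=np.array([.6284,.0106,.125]); xh=np.array([.225,.974,0]); yh=np.array([-.974,.225,0])
g1=cv2.cvtColor(w['image'],cv2.COLOR_BGR2GRAY).astype(np.float32)
for s in(-.05,-.04):
    ts=np.arange(-.008,.0061,.001); q=pix(w,[E+s*xh+t*yh for t in ts]).astype(np.float32)
    print(cv2.remap(g1,q[:,:1].T.copy(),q[:,1:].T.copy(),1)[0].astype(int))
E
```

```text
t 15.17 p [0.6293 0.0121 0.2204] yaw_y 167.1 tilt [-0.002  0.    -1.   ] w 0.0247 gf 33.9 F [-0.1  0.4 -0.2] q [-0.11  0.4   0.2   1.38  0.   -1.46]
[ 67  67  70  83 188 242 242 240 187 110 104 107 112 114 108]
[ 68  68  70  88 200 241 242 240 181 113 108 108 114 111 110]
```

>>> send_rows([
  [0.018,0.001,-0.001,-0.01,0,0,0],
  [0.018,0,0,-0.01,0,0,0],
  [0.018,0,0,-0.01,0,0,0],
  [0.018,0,0,-0.006,0,0,0],
  [0.018,0,0,0,0,0,0],
])

```text
time_s: 15.63
ee_pos: [0.6302, 0.01, 0.1831]
tool_rot: [-0.623, 0.782, 0.001, -0.001]
wrist_force: [0.3, -0.5, -0.5]
grip_width: 0.0246
gripper_force: 33.9
```

>>> send_rows([
  [0.018,0,0,-0.008,0,0,0],
  [0.018,0,0,-0.005,0,0,0],
  [0.018,0,0,-0.002,0,0,0],
  [0.018,0,0,0,0,0,0],
  [0.018,0,0,0,0,0,0],
])

```text
time_s: 16.05
ee_pos: [0.631, 0.01, 0.1703]
tool_rot: [-0.623, 0.782, -0.0, 0.0]
wrist_force: [0.5, -0.4, -0.5]
grip_width: 0.0247
gripper_force: 33.9
```

```bash
python3 - <<'E'
from h import *
S=st(); w=snap('wrist','w11'); d=snap('side','d11'); T=S['ee_pos']
E=np.array([.6284,.0106,.125]); xh=np.array([.225,.974,0]); yh=np.array([-.974,.225,0])
g1=cv2.cvtColor(w['image'],cv2.COLOR_BGR2GRAY).astype(np.float32)
for s in(-.05,-.04,-.03):
    ts=np.arange(-.008,.0061,.001); q=pix(w,[E+s*xh+t*yh for t in ts]).astype(np.float32)
    print(cv2.remap(g1,q[:,:1].T.copy(),q[:,1:].T.copy(),1)[0].astype(int))
print('across',(T-E)@yh,'along',(T-E)@xh)
# jaws in side view: blue pixels per row near card
h=cv2.cvtColor(d['image'],cv2.COLOR_BGR2HSV); m=cv2.inRange(h,(100,110,40),(125,255,255))
u,v=pix(d,[E])[0]; print(u,v)
for r in range(int(v)-30,int(v)+14,2):
    x=np.flatnonzero(m[r,int(u)-30:int(u)+30])+int(u)-30
    print(r,[ (k[0],k[-1]) for k in np.split(x,np.flatnonzero(np.diff(x)>1)+1) if len(k)])
for z in(.1465,.125,.112): print(z,pix(d,[[*(T+.012*xh)[:2],z]])[0])
E
```

```text
t 16.05 p [0.631  0.01   0.1703] yaw_y 167.0 tilt [ 0.  0. -1.] w 0.0247 gf 33.9 F [ 0.5 -0.4 -0.5] q [-0.12  0.42  0.1   1.26  0.   -1.46]
[ 66  63  69  74 169 238 239 239 191 101 103 106 109 106 105]
[ 63  64  69  76 199 239 239 237 189 103 102 106 109 108 106]
[ 67  68  73  84 159 223 234 233 174 104 105 109 109 106 105]
across -0.0026823939436693093 along -2.353246562473523e-05
254.65284475880213 200.07363927597075
170 []
172 []
174 [(np.int64(230), np.int64(230)), (np.int64(249), np.int64(252))]
176 [(np.int64(229), np.int64(229)), (np.int64(248), np.int64(253))]
178 [(np.int64(247), np.int64(252))]
180 [(np.int64(224), np.int64(226)), (np.int64(248), np.int64(251))]
182 [(np.int64(224), np.int64(226)), (np.int64(248), np.int64(250))]
184 [(np.int64(224), np.int64(226)), (np.int64(248), np.int64(250))]
186 [(np.int64(248), np.int64(250))]
188 [(np.int64(248), np.int64(254)), (np.int64(256), np.int64(259))]
190 [(np.int64(248), np.int64(258))]
192 [(np.int64(248), np.int64(257))]
194 [(np.int64(255), np.int64(258))]
196 [(np.int64(255), np.int64(259))]
198 [(np.int64(249), np.int64(250)), (np.int64(255), np.int64(260))]
200 [(np.int64(249), np.int64(249)), (np.int64(256), np.int64(260))]
202 [(np.int64(247), np.int64(249)), (np.int64(257), np.int64(261))]
204 [(np.int64(247), np.int64(248)), (np.int64(258), np.int64(261))]
206 [(np.int64(246), np.int64(247)), (np.int64(259), np.int64(260))]
208 []
210 []
212 []
0.1465 [252.07623414 195.11023068]
0.125 [252.23483223 202.37933022]
0.112 [252.32934459 206.70244905]
```

>>> send_rows([
  [0.018,-0.001,0,-0.0015,0,0,0],
  [0.018,0,0,0,0,0,0],
  [0.018,0,0,0,0,0,0],
  [0.018,0,0,0,0,0,0],
  [0.018,0,0,0,0,0,0],
])

```text
time_s: 16.57
ee_pos: [0.63, 0.01, 0.1688]
tool_rot: [-0.623, 0.782, -0.0, 0.0]
wrist_force: [0.9, -0.4, -0.4]
grip_width: 0.0247
gripper_force: 33.9
```

>>> send_rows([
  [0.018,0,0,0,0,0,0],
  [0.018,0,0,0,0,0,0],
  [0.018,0,0,0,0,0,0],
  [0.018,0,0,0,0,0,0],
  [0.018,0,0,0,0,0,0],
])

```text
time_s: 16.98
ee_pos: [0.63, 0.01, 0.1687]
tool_rot: [-0.623, 0.782, -0.0, -0.0]
wrist_force: [0.1, 0.2, 0.4]
grip_width: 0.0247
gripper_force: 33.9
```

```bash
python3 - <<'E'
from h import *
S=st(); f=snap('scene','s12'); a=load('scene0')['image']
d=cv2.absdiff(a,f['image']).max(2)
# bystanders unchanged? (crop regions: heart bin, stick bin, dropper, cup, gold, copper)
for n,(u,v,w,h) in dict(drop=(187,180,14,18),cup=(166,204,28,32),gold=(218,212,18,30),copper=(270,218,20,30)).items(): print(n,d[v:v+h,u:u+w].mean())
E
```

```text
t 16.98 p [0.63   0.01   0.1687] yaw_y 167.0 tilt [ 0. -0. -1.] w 0.0247 gf 33.9 F [0.1 0.2 0.4] q [-0.12  0.42  0.1   1.25 -0.   -1.46]
drop 0.7063492063492064
cup 8.5078125
gold 0.8351851851851851
copper 0.8183333333333334
```

```bash
python3 -c "
from h import *
print(job_done())"
```

```text
the job is handed in; nothing more can be done
None
```

I handed the job in at 17 s. The heart is in the pink bin, the stick lies lengthwise in the white bin, and the blue clip is held squeezed open astride the nearest card with no contact force at the wrist. The jars and dropper had not moved; the cup area looked slightly different in the last picture, probably arm shadow since the arm never went near it.

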